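# Feed an oak blank under the hold-down spring of a boring jig

## Task

Load the oak blank into the boring jig: with closed fingertips on the grip pad at its rear end, press it down hard on the sprung plate and, keeping it pressed, slide it under the bridge and the leaf spring until it is fully home at the end stop and the sprung plate has popped up behind it. Do not pinch or lift the blank, leave the other things on the bench where they are, and finish with the hand clear.

Things in the scene. Friction and masses are not known exactly. Their poses are not given: they have to be found in the camera images.
- jig: Boring jig fixed to the bench, 300 x 130 mm plywood base. Origin: on the bench under the front edge of the sprung plate, mid-channel; x = feed direction, y across, z up. Heights and x below are mm in this frame. Beech side rails: inner faces y = +-31, tops z = 48. Fixed aluminium bed: z = 30, from x = 0 to the end stop. All sliding faces are waxed (friction about 0.15).
- bridge (a point): Centre of the underside of the jig's steel bridge, which crosses the channel: x = 42 to 56, underside z = 57.5, top z = 80, 119 wide over its posts. The leaf spring hangs from it.
- stop (a point): Middle of the face of the steel end stop at the far end of the channel: x = 114, z = 43; its top is at z = 56.
- bed (a joint): Depression in m of the sprung steel plate (105 x 60 mm, x = -105 to 0 of the jig). 0 = up, top at z = 42; bottoms at 0.0117, top at z = 30.3, level with the fixed bed. 5.5 N starts it down, 12 N bottoms it. It rises by itself once the blank's rear end has passed x = 0.
- leaf (a joint): Swing in rad of the 36 mm wide steel leaf spring, up about the bridge. 0 = hanging free, sloping down from the bridge to x = 102, its tip 16 mm above the fixed bed; about 0.16 with the blank under it, then pressing on it with about 6 N.
- blank: Loose oak blank, 110 (x, feed direction) x 60 x 24 mm, 0.12 kg; a rough cork grip pad 34 x 50 mm stands 2 mm up on top, 3 to 37 mm from its rear end (friction about 1). Origin: centre of its underside. Starts on the raised plate, rear end at x = -76 to -92 of the jig, pad at z = 68: must go down 8.5 mm to pass the bridge; pressed level the pad is at z = 56. Home: origin x = 55 to 59, z = 30.
- mallet: Bystander: joiner's mallet lying flat, head 75 x 125 x 62 mm, handle to -x, 0.6 kg. Origin: under the head's centre.
- chisel: Bystander: chisel lying along x, 290 mm, 30 mm high, blade to +x. Origin: underside at the ferrule.
- tin: Bystander: closed steel wax tin, diameter 72, height 55 mm. Origin: centre of its underside.
- peg: Bystander: dark oak peg lying along x, 160 x 24 x 24 mm. Origin: centre of its underside.
Mind the look-alikes: they are no part of the job. Of the things that look like the blank, the smallest one is meant.

How it is judged:
By the outcome, as a careful person would: the job done as asked, in the order asked, and still so for the second after the job is handed in, with the robot touching nothing.
It also fails if it takes over 43 s, if anything falls off the work surface, if the arm or the gripper's body presses on something with over 40 N, if the wrist force passes 120 N, or if a joint passes its speed limit or range.

## Robot

A 6-joint arm with a two-finger parallel gripper is mounted at the origin on the work surface. World frame = base frame: x ahead of the robot, y to its left, z up, the work surface at z = 0. Lengths are in m, angles in rad, forces in N, time in s.
With the tool pointing down it reaches from about 0.375 to 0.9 m from the base axis. Payload 3.1 kg.
Tool frame: the origin (TCP) lies between the finger pads; the fingertips stand 17 mm ahead of it and the grasp point (between the pads) lies 2 mm behind it; z points along the fingers, y is the line along which they close (so a half turn about z gives the same grasp; the last joint's range is limited). The gripper opens to 85 mm and grips with 20 to 120 N. Pads are 22 mm wide; open, the fingers measure 114 mm over their backs; the gripper's body (76 mm by 85 mm) begins 54 mm behind the grasp point. The pads swing forward as they close: fully open they stand 13 mm farther back than shut.
Start: joints at [0.949, 0.527, 1.433, -0, 1.181, -0.178], TCP at [0.268, 0.564, 0.248] pointing down, gripper open.
Joint ranges: [-3.08, 3.08], [-0.75, 2.2], [0.22, 2.44], [-1.43, 4.57], [0, 2.65], [-2.85, 2.85]. Speed limits (rad/s): [2.79, 2.79, 3.14, 3.14, 3.14, 3.14].

## Interface

Orientations are given as a unit quaternion [x, y, z, w].
In Python, from station import sense, vision, order gives the robot as it stands.
- The arm moves only by the shell command python3 -m crank 'ROWS' [OPENING] [FORCE]. ROWS is JSON, a list of rows, each an object with "dp": the shift along the world's x, y, z in units of 30 mm (1.0 is 30 mm), a list of three; "angular": the turn, a rotation vector about the world's x, y, z in degrees, a list of three. In form: [{"dp": [dx, dy, dz], "angular": [ax, ay, az]}, ...]. A call has 1 to 20 rows; each row shifts and turns the commanded pose from where the row before left it; what a row does not reach is not made up. A row lasts 1/10 s, in which the tool goes at most 50 mm and 8.59 degrees, less where a joint would pass 70% of its speed; a pose out of reach is approached as far as the arm can. A call is refused whole if a number of a shift passes 1 or a number of a turn 8.59, either way. A call with a gripper value outside its range is refused whole. OPENING is the closure, from 0 (fully open) to 1 (shut), set as the call begins (- or left out, the last holds). The fingers move at their own pace and stop on an object; FORCE is the grip in N (left out, the last holds). Time passes only in rows, so rows that do not move let the fingers close. It gives the time, the measured TCP pose, the force, the opening and the grip force at its end, in the units of the state.
- sense(): the state, without advancing time (a new reading comes with each control period).
- vision.snapshot(name): name is "scene" or "top" or "wrist"; returns a dict with "image" (480x640x3 uint8, blue, green, red), "range_z" (480x640 float32, m along the optical axis (not along the pixel's ray), 0 where there is no reading), "mtx" (3x3 intrinsics, pixels), "pose" (4x4, takes a point from camera to world coordinates); the wrist camera has in their place "mount" (4x4, takes a point from camera to tool coordinates, whose origin is the TCP and whose axes are the flange's). Camera axes: x right, y down, z forward; pixel columns grow to the right and rows downward; lengths in m; the calibration is good to about 2 mm. A picture is of the moment at which its call begins: read the wrist's pose just before it.
- order.sign_off(): hands the job in; it is judged then, once.
The state is a dict: "t": time; "q": joint angles; "qd": joint speeds; "tau": joint torques, N m; "tcp_pos": TCP position; "tool_rot": TCP orientation; "force": force on the tool from outside, world axes, zero at the start; "ft_torque": the same for the moment, N m; "finger_gap": opening from 0.0 (shut) to 1.0 (fully open); "gripper_force": force on a finger pad.
Only numpy, scipy, OpenCV 4.12 (cv2) and the standard library are available. Lean on these libraries where they do the work, as an engineer would, in place of code of your own. Each camera call takes 0.05 s, during which the arm holds its last target. There are 200 camera calls.

## Working session

There is one attempt and no reset: what is moved stays moved. The work goes in short steps, Python scripts to look and compute and a shell command to move; the robot and the scene stay as the last step left them, time stands still between calls to the robot, and variables do not carry over. Pictures are saved under pics/ and viewed, at most 10 in all, crops included, and the job is handed in when it is done.

```bash
mkdir -p pics; ls
python3 - <<'E'
from station import sense, vision
import cv2,numpy as np
for n in("top","scene"):
    s=vision.snapshot(n); np.savez(n+".npz",**s); cv2.imwrite(f"pics/{n}.png",s["image"]); print(n,s["mtx"].tolist(),s["pose"].round(3).tolist())
s=sense();print(s["t"],s["tcp_pos"],s["tool_rot"],s["force"])
E
```

```text
pics
top [[504.9482115229741, 0.0, 310.76449173660683], [0.0, 504.9482115229741, 242.31597313118615], [0.0, 0.0, 1.0]] [[-0.016, -0.988, 0.154, 0.402], [-1.0, 0.019, 0.02, 0.054], [-0.023, -0.154, -0.988, 1.155], [0.0, 0.0, 0.0, 1.0]]
scene [[585.1339660748946, 0.0, 312.278452473984], [0.0, 585.1339660748946, 238.62932787103506], [0.0, 0.0, 1.0]] [[0.842, 0.435, -0.32, 0.932], [0.54, -0.692, 0.479, -0.481], [-0.013, -0.575, -0.818, 0.985], [0.0, 0.0, 0.0, 1.0]]
0.1 [0.26795372 0.56397124 0.24743386] [ 2.20081328e-01  9.75481034e-01 -8.95079844e-04 -4.01536361e-04] [-0.12440687  0.19412834  0.42116364]
```

View pics/top.png

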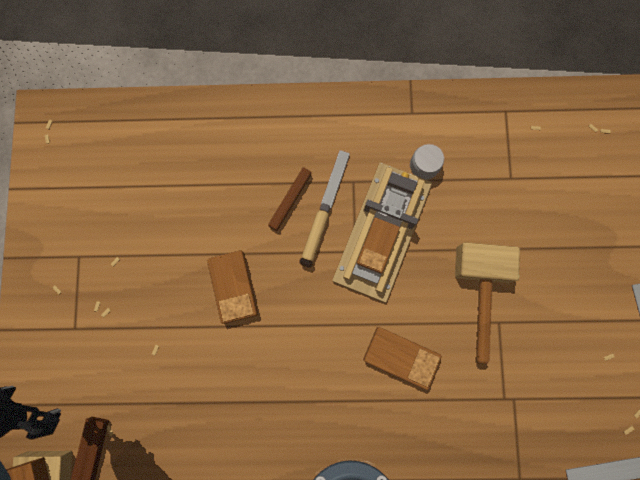

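View pics/scene.png

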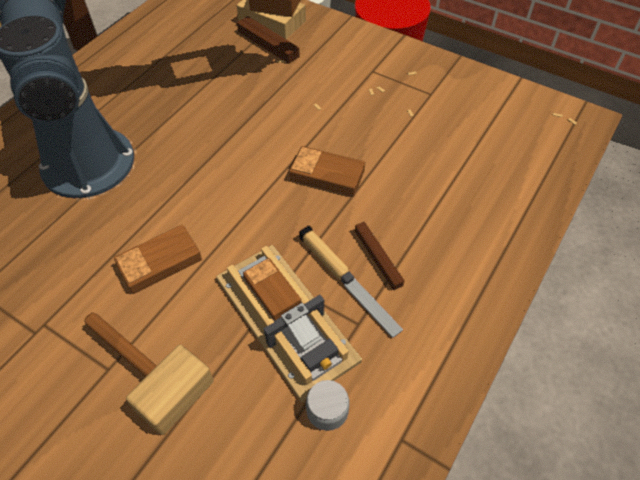

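The top view shows three blank look-alikes: (378,245) in the jig, (235,288) and (402,358) loose on the bench. The one in the jig is the smallest, and it sits on the plate with its pad (373,258) at the rear. Feed runs up and to the right. Next I'll measure it and check it in a close crop.

```bash
cat > h.py <<'E'
import numpy as np,cv2
def cloud(s,T=None):
    d=s["range_z"];v,u=np.mgrid[:480,:640];K=s["mtx"]
    P=np.stack([(u-K[0,2])/K[0,0]*d,(v-K[1,2])/K[1,1]*d,d],-1)
    T=s["pose"] if T is None else T
    W=P@T[:3,:3].T+T[:3,3]; W[d==0]=np.nan; return W
E
python3 - <<'E'
import numpy as np,cv2
from h import cloud
for n,(u0,u1,v0,v1) in {"top":(330,435,160,305),"scene":(205,365,240,400)}.items():
    s=dict(np.load(n+".npz"));W=cloud(s)
    print(n,"table z",np.nanmedian(W[330:345,300:340,2]) if n=="top" else np.nanmedian(W[330:350,230:240,2]))
    R=W[v0:v1,u0:u1];im=s["image"][v0:v1,u0:u1]
    hsv=cv2.cvtColor(im,cv2.COLOR_BGR2HSV)
    Z=R[...,2]
    for nm,a,b in(("rail",.044,.052),("bridge",.076,.085),("blank/pad",.061,.072)):
        m=((Z>a)&(Z<b)).astype(np.uint8)
        k,l,st,_=cv2.connectedComponentsWithStats(m)
        for i in range(1,k):
            if st[i,4]<40: continue
            p=R[l==i]; r=cv2.minAreaRect((p[:,:2]*1000).astype(np.float32))
            print(nm,st[i].tolist(),"z",p[:,2].mean().round(4),"rect",np.round(r[0],1),np.round(r[1],1),round(r[2],1))
    if n=="top": cv2.imwrite("pics/crop.png",cv2.resize(im,None,fx=4,fy=4))
E
```

```text
top table z -0.0003611449899949548
rail [83, 0, 22, 15, 60] z 0.0475 rect [ 738.8 -178.8] [53.6 16.6] 56.5
rail [43, 7, 19, 37, 222] z 0.0476 rect [701.1 -91.7] [23.7 86.7] 66.9
rail [75, 19, 19, 37, 229] z 0.0477 rect [ 676.8 -150. ] [30.2 86.3] 66.8
rail [59, 30, 17, 12, 72] z 0.0502 rect [ 679.2 -118.1] [35.9 20.9] 69.2
rail [14, 49, 32, 70, 432] z 0.0476 rect [571.2 -31.2] [ 17.2 164.1] 68.3
rail [46, 61, 38, 71, 445] z 0.0476 rect [ 541.4 -100.2] [ 26.3 164.1] 61.7
bridge [35, 39, 39, 20, 223] z 0.0799 rect [643.8 -86.4] [87.6 19.9] 67.0
blank/pad [27, 58, 43, 55, 1345] z 0.0661 rect [564.9 -69.7] [ 59.8 110.5] 66.9
scene table z 0.0008771333180472296
rail [56, 6, 49, 58, 386] z 0.0484 rect [564.  -27.8] [ 14.5 150.3] 67.0
rail [22, 24, 55, 62, 592] z 0.0485 rect [534.2 -96.8] [ 29.8 149.7] 72.2
rail [62, 67, 82, 73, 986] z 0.0483 rect [ 683.6 -120.6] [118.  101.7] 67.1
rail [94, 93, 21, 15, 69] z 0.0502 rect [ 677.3 -117.2] [35.7 11.8] 67.6
bridge [60, 54, 57, 40, 403] z 0.08 rect [ 638.4 -100.9] [117.7  20.6] 68.1
blank/pad [38, 18, 58, 58, 1734] z 0.067 rect [565.4 -70.1] [ 61.  111.6] 67.0
blank/pad [59, 61, 61, 37, 280] z 0.0649 rect [ 647.1 -105.9] [119.9  26.5] 61.3
```

View pics/crop.png

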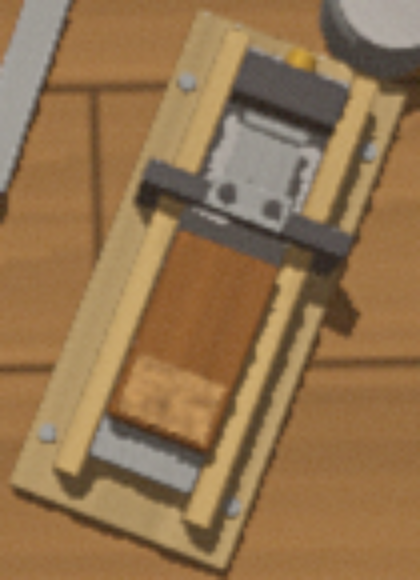

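The crop shows a 110 x 60 mm blank in the channel, under the jig's bridge line, with its cork pad at the rear, so this is the right one. The feed direction is -23°, f=(0.920,-0.391). The blank's rear end is at jig x≈-85.5, which is within the given range. I'll press at world (0.530,-0.055) and slide about 89 mm. The tool's y axis is already within 2.4° of across-channel.

```bash
python3 -m crank '[{"dp":[0.2,-0.47,0],"angular":[0,0,0]},{"dp":[0.4,-0.94,0],"angular":[0,0,0.3]},{"dp":[0.4,-0.94,0],"angular":[0,0,0.3]},{"dp":[0.4,-0.94,0],"angular":[0,0,0.3]},{"dp":[0.4,-0.94,0],"angular":[0,0,0.3]},{"dp":[0.4,-0.94,0],"angular":[0,0,0.3]},{"dp":[0.4,-0.94,0],"angular":[0,0,0.3]},{"dp":[0.4,-0.94,0],"angular":[0,0,0.3]},{"dp":[0.4,-0.94,0],"angular":[0,0,0.3]},{"dp":[0.4,-0.94,0],"angular":[0,0,0]},{"dp":[0.4,-0.94,0],"angular":[0,0,0]},{"dp":[0.4,-0.94,0],"angular":[0,0,0]},{"dp":[0.4,-0.94,0],"angular":[0,0,0]},{"dp":[0.4,-0.94,0],"angular":[0,0,0]},{"dp":[0.4,-0.94,0],"angular":[0,0,0]},{"dp":[0.4,-0.94,0],"angular":[0,0,0]},{"dp":[0.4,-0.94,0],"angular":[0,0,0]},{"dp":[0.4,-0.94,0],"angular":[0,0,0]},{"dp":[0.4,-0.94,0],"angular":[0,0,0]},{"dp":[0.4,-0.94,0],"angular":[0,0,0]}]' 1 60
python3 -m crank '[{"dp":[0.4,-0.94,0],"angular":[0,0,0]},{"dp":[0.3,-0.6,-0.4],"angular":[0,0,0]},{"dp":[0,0,-0.6],"angular":[0,0,0]},{"dp":[0,0,-0.8],"angular":[0,0,0]},{"dp":[0,0,-0.8],"angular":[0,0,0]},{"dp":[0,0,-0.4],"angular":[0,0,0]},{"dp":[0,0,0],"angular":[0,0,0]},{"dp":[0,0,0],"angular":[0,0,0]}]'
python3 - <<'E'
from station import sense,vision
import cv2,numpy as np
from h import cloud
from scipy.spatial.transform import Rotation as R
s=sense();print(s);r=R.from_quat(s["tool_rot"]).as_matrix();print(r.round(3).tolist())
w=vision.snapshot("wrist");cv2.imwrite("pics/w1.png",w["image"])
T=np.eye(4);T[:3,:3]=r;T[:3,3]=s["tcp_pos"];W=cloud(w,T@w["mount"])
Z=W[...,2]
f=np.array([.9205,-.3907]);n=np.array([.3907,.9205]);o=np.array([.5933,-.0817])
J=(W[...,:2]-o)*1000;X=J@f;Y=J@n
m=(Z>.061)&(Z<.071)&(X<35)&(abs(Y)<40)
if m.any(): print("blank",m.sum(),np.nanpercentile(X[m],[.5,50,99.5]),np.nanpercentile(Y[m],[.5,50,99.5]),Z[m].mean())
print("tip jig",(s["tcp_pos"][:2]-o)*1000@f,(s["tcp_pos"][:2]-o)*1000@n)
E
```

```text
t: 2.1
tcp_pos: [0.5017, 0.0127, 0.2482]
tool_rot: [0.2, 0.98, -0.0, -0.0]
force: [0.6, 0.2, 0.3]
finger_gap: 0.001
gripper_force: 0.0
t: 2.9
tcp_pos: [0.5234, -0.0316, 0.1584]
tool_rot: [0.2, 0.98, 0.0, -0.0]
force: [1.0, 0.1, -0.2]
finger_gap: -0.001
gripper_force: 0.0
{'t': 2.9, 'q': array([-2.73714765e-01,  5.24837623e-01,  1.77009482e+00,  8.99301798e-06,
        8.46754913e-01, -1.44277632e+00]), 'qd': array([ 0.00127977, -0.02176298, -0.01726891, -0.00051765,  0.00183246,
       -0.00153396]), 'tau': array([-5.41216729e-02, -3.76065302e+01, -1.17214859e+01, -2.90809476e-03,
        3.23363801e-02, -1.03019865e-03]), 'tcp_pos': array([ 0.52335473, -0.03164401,  0.15839243]), 'tool_rot': array([ 1.99522271e-01,  9.79893291e-01,  6.80564688e-06, -4.69786693e-05]), 'force': array([ 0.97087679,  0.05801877, -0.24174167]), 'ft_torque': array([-0.02965108,  0.05487239,  0.04153346]), 'gripper_force': 0.0, 'finger_gap': -0.0006124287310192222}
[[-0.92, 0.391, -0.0], [0.391, 0.92, 0.0], [0.0, -0.0, -1.0]]
blank 8326 [-85.90267726 -63.92553901  -8.18282342] [-30.79720778 -10.19688304  28.17142986] 0.06694644625562689
tip jig -83.94149714820682 18.748920353931293
```

View pics/w1.png

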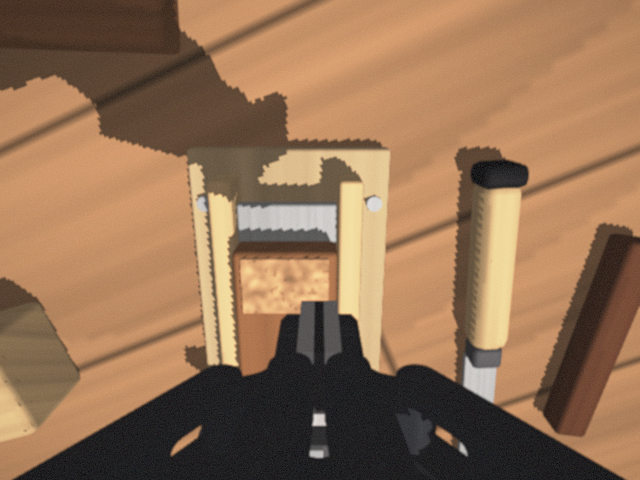

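The wrist view shows the pad around (285,285), with the rear edge at row 245, and the closed fingertips about 20 mm off to its right. The measured rear end (-85.9) agrees with the top view. I'll shift over the pad and come down to just above it.

```bash
python3 -m crank '[{"dp":[0.11,-0.4,0],"angular":[0,0,0]},{"dp":[0.11,-0.4,0],"angular":[0,0,0]},{"dp":[0,0,-0.5],"angular":[0,0,0]},{"dp":[0,0,-0.7],"angular":[0,0,0]},{"dp":[0,0,-0.6],"angular":[0,0,0]},{"dp":[0,0,-0.35],"angular":[0,0,0]},{"dp":[0,0,0],"angular":[0,0,0]},{"dp":[0,0,0],"angular":[0,0,0]}]'
cat > st.py <<'E'
from station import sense
import numpy as np
s=sense();f=np.array([.9205,-.3907]);n=np.array([.3907,.9205]);d=(s["tcp_pos"][:2]-[.5933,-.0817])*1000
F=s["force"];print("jig",d@f,d@n,"tipz",s["tcp_pos"][2]*1000-17,"F along/across/z",F[:2]@f,F[:2]@n,F[2])
E
python3 st.py
```

```text
t: 3.75
tcp_pos: [0.5305, -0.0562, 0.0942]
tool_rot: [0.2, 0.98, -0.0, 0.0]
force: [-0.4, 0.4, -0.0]
finger_gap: 0.0
gripper_force: 0.0
jig -67.7696144072463 -1.0952325993289553 tipz 77.22040962192648 F along/across/z -0.5034610527901152 0.17297446199965513 -0.018158550141734564
```

```bash
python3 -m crank '[{"dp":[0,0,-0.2],"angular":[0,0,0]},{"dp":[0,0,-0.1],"angular":[0,0,0]},{"dp":[0,0,-0.1],"angular":[0,0,0]},{"dp":[0,0,-0.1],"angular":[0,0,0]},{"dp":[0,0,-0.1],"angular":[0,0,0]},{"dp":[0,0,0],"angular":[0,0,0]}]'; python3 st.py
```

```text
t: 4.35
tcp_pos: [0.5303, -0.0558, 0.0764]
tool_rot: [0.2, 0.98, -0.0, 0.001]
force: [-0.6, -0.5, 7.4]
finger_gap: 0.0
gripper_force: 3.9
jig -68.0975321750887 -0.7380541694786682 tipz 59.41461128262651 F along/across/z -0.31431006398130473 -0.668525371576567 7.4384582802322905
```

```bash
python3 -m crank '[{"dp":[0,0,-0.1],"angular":[0,0,0]},{"dp":[0,0,-0.05],"angular":[0,0,0]},{"dp":[0,0,-0.05],"angular":[0,0,0]},{"dp":[0,0,-0.05],"angular":[0,0,0]},{"dp":[0,0,0],"angular":[0,0,0]}]'; python3 st.py
```

```text
t: 4.85
tcp_pos: [0.5309, -0.0558, 0.073]
tool_rot: [0.199, 0.98, -0.0, 0.002]
force: [-6.0, 1.2, 34.3]
finger_gap: -0.003
gripper_force: 17.3
jig -67.50578262510767 -0.5549602633347839 tipz 55.98258073318314 F along/across/z -6.039458419876305 -1.233521695878657 34.30169485547125
```

```bash
python3 -m crank '[{"dp":[0.123,-0.052,0],"angular":[0,0,0]},{"dp":[0.123,-0.052,0],"angular":[0,0,0]},{"dp":[0.123,-0.052,0],"angular":[0,0,0]},{"dp":[0.123,-0.052,0],"angular":[0,0,0]},{"dp":[0,0,0],"angular":[0,0,0]}]'; python3 st.py
python3 - <<'E'
from station import vision
import cv2
s=vision.snapshot("scene");cv2.imwrite("pics/s2.png",cv2.resize(s["image"][220:420,190:390],None,fx=3,fy=3))
E
```

```text
t: 5.35
tcp_pos: [0.5472, -0.0624, 0.0731]
tool_rot: [0.199, 0.98, -0.0, 0.003]
force: [-3.4, 1.8, 31.3]
finger_gap: -0.005
gripper_force: 15.7
jig -49.97747812503866 -0.24856351614072816 tipz 56.05692036993135 F along/across/z -3.861923575295618 0.2818697209402985 31.28838149410915
```

View pics/s2.png

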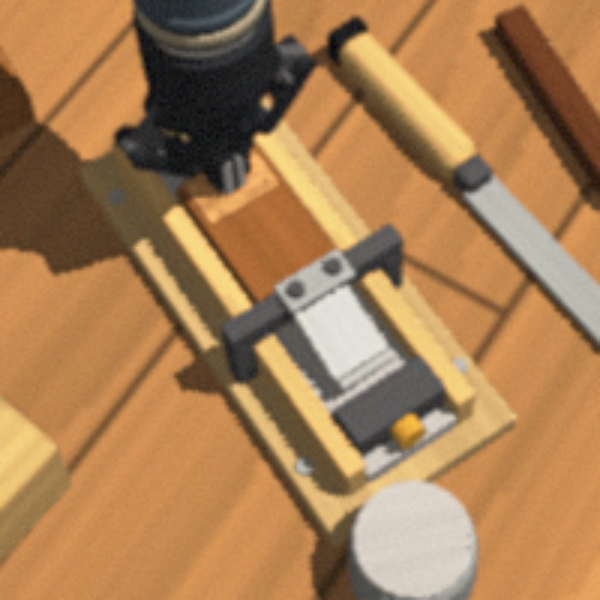

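The scene view shows the fingertips on the pad at (235,185). The blank has moved with them and its front edge has reached the bridge at (310,275). It stays level and pressed, so I'll carry on.

```bash
python3 -m crank '[{"dp":[0.123,-0.052,0],"angular":[0,0,0]},{"dp":[0.123,-0.052,0],"angular":[0,0,0]},{"dp":[0.123,-0.052,0],"angular":[0,0,0]},{"dp":[0.123,-0.052,0],"angular":[0,0,0]},{"dp":[0.123,-0.052,0],"angular":[0,0,0]},{"dp":[0.123,-0.052,0],"angular":[0,0,0]},{"dp":[0,0,0],"angular":[0,0,0]}]'; python3 st.py
```

```text
t: 6.1
tcp_pos: [0.5696, -0.0719, 0.0732]
tool_rot: [0.199, 0.98, -0.0, 0.004]
force: [-2.3, 0.7, 28.6]
finger_gap: -0.002
gripper_force: 14.3
jig -25.609130123037215 -0.22217798563525099 tipz 56.18728228907236 F along/across/z -2.347823876782984 -0.2380122409103381 28.55668858720225
```

```bash
python3 -m crank '[{"dp":[0.123,-0.052,-0.02],"angular":[0,0,0]},{"dp":[0.123,-0.052,-0.02],"angular":[0,0,0]},{"dp":[0.123,-0.052,0],"angular":[0,0,0]},{"dp":[0.123,-0.052,0],"angular":[0,0,0]},{"dp":[0.123,-0.052,0],"angular":[0,0,0]},{"dp":[0.123,-0.052,0],"angular":[0,0,0]},{"dp":[0,0,0],"angular":[0,0,0]}]'; python3 st.py
python3 - <<'E'
from station import vision
import cv2
s=vision.snapshot("scene");cv2.imwrite("pics/s3.png",cv2.resize(s["image"][220:420,190:390],None,fx=3,fy=3))
E
```

```text
t: 6.8
tcp_pos: [0.59, -0.0804, 0.0731]
tool_rot: [0.199, 0.98, -0.0, 0.002]
force: [-7.6, 3.7, 36.6]
finger_gap: -0.001
gripper_force: 18.1
jig -3.5712874789376823 -0.07502114832873061 tipz 56.09128938703907 F along/across/z -8.431849959740997 0.4560817005870954 36.605893138814565
```

View pics/s3.png

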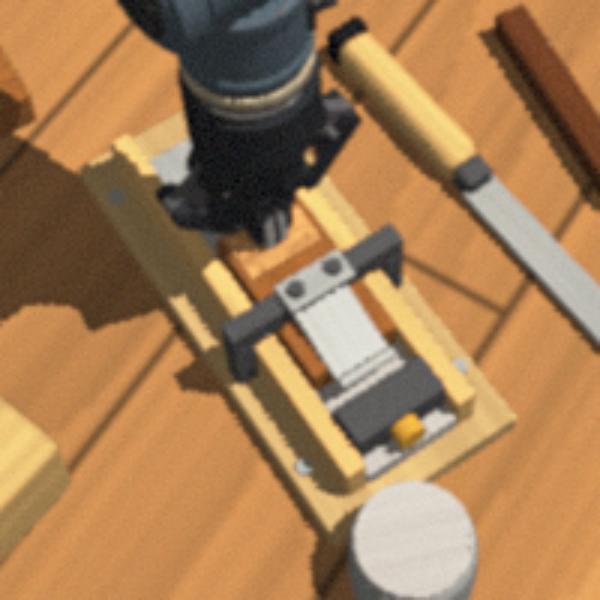

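The view shows the blank under the bridge with its front edge at the leaf tip (320,375), and it is still moving with the fingers. About 25 mm remain.

```bash
python3 -m crank '[{"dp":[0.123,-0.052,0],"angular":[0,0,0]},{"dp":[0.123,-0.052,0],"angular":[0,0,0]},{"dp":[0.123,-0.052,0],"angular":[0,0,0]},{"dp":[0.123,-0.052,0],"angular":[0,0,0]},{"dp":[0.092,-0.039,0],"angular":[0,0,0]},{"dp":[0,0,0],"angular":[0,0,0]}]'; python3 st.py
```

```text
t: 7.45
tcp_pos: [0.6084, -0.0882, 0.0729]
tool_rot: [0.199, 0.98, -0.0, 0.003]
force: [-5.8, 1.7, 31.1]
finger_gap: 0.003
gripper_force: 15.8
jig 16.406638961547912 -0.04407454090201019 tipz 55.94451632768808 F along/across/z -5.99461658947223 -0.7377433095269141 31.061567327686024
```

```bash
python3 -m crank '[{"dp":[0.061,-0.026,0],"angular":[0,0,0]},{"dp":[0.061,-0.026,0],"angular":[0,0,0]},{"dp":[0,0,0],"angular":[0,0,0]}]'; python3 st.py;  python3 -m crank '[{"dp":[0.061,-0.026,0],"angular":[0,0,0]},{"dp":[0,0,0],"angular":[0,0,0]}]'; python3 st.py
```

```text
t: 7.75
tcp_pos: [0.6109, -0.0892, 0.0729]
tool_rot: [0.199, 0.98, 0.0, 0.001]
force: [-7.7, 2.9, 33.0]
finger_gap: -0.003
gripper_force: 16.5
jig 19.159702975831127 -0.019273461732965135 tipz 55.93491499000835 F along/across/z -8.247142389072767 -0.32354114733776024 33.0332620845326
t: 7.95
tcp_pos: [0.611, -0.0893, 0.0729]
tool_rot: [0.199, 0.98, 0.0, -0.001]
force: [-10.1, 3.8, 36.2]
finger_gap: -0.001
gripper_force: 17.9
jig 19.278987358890465 -0.02457256936769175 tipz 55.920853979603734 F along/across/z -10.77906099723669 -0.4019046357647809 36.2267391684747
```

```bash
python3 -m crank '[{"dp":[0.061,-0.026,0],"angular":[0,0,0]},{"dp":[0.061,-0.026,0],"angular":[0,0,0]},{"dp":[0,0,0],"angular":[0,0,0]}]'; python3 st.py
python3 - <<'E'
from station import vision
import cv2,numpy as np
from h import cloud
s=vision.snapshot("top");W=cloud(s);cv2.imwrite("pics/t4.png",cv2.resize(s["image"][160:305,330:435],None,fx=4,fy=4))
s=vision.snapshot("scene");cv2.imwrite("pics/s4.png",cv2.resize(s["image"][240:400,200:370],None,fx=3.5,fy=3.5))
E
```

```text
t: 8.25
tcp_pos: [0.6112, -0.0893, 0.0729]
tool_rot: [0.199, 0.98, 0.001, -0.005]
force: [-15.8, 5.9, 41.6]
finger_gap: -0.002
gripper_force: 20.7
jig 19.457450179329584 -0.012625681438861634 tipz 55.88281862639208 F along/across/z -16.816204364255714 -0.7566674565123194 41.62828532914615
```

View pics/s4.png

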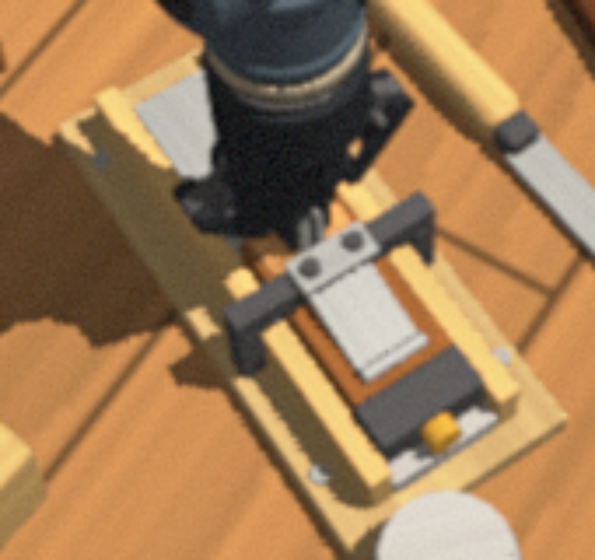

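The blank's front edge is against the dark end stop at (415,380), and the leaf lies on top of it. Forward force rises with no motion, so it's at the stop. I'll ease the forward strain and lift straight up.

```bash
python3 -m crank '[{"dp":[-0.061,0.026,0],"angular":[0,0,0]},{"dp":[0,0,0.15],"angular":[0,0,0]},{"dp":[0,0,0.3],"angular":[0,0,0]},{"dp":[0,0,0.6],"angular":[0,0,0]},{"dp":[0,0,0.8],"angular":[0,0,0]},{"dp":[-0.3,0.13,0.8],"angular":[0,0,0]},{"dp":[-0.8,0.35,0.8],"angular":[0,0,0]},{"dp":[-0.9,0.4,0.5],"angular":[0,0,0]},{"dp":[-0.9,0.4,0.3],"angular":[0,0,0]},{"dp":[-0.9,0.4,0],"angular":[0,0,0]},{"dp":[-0.5,0.4,0],"angular":[0,0,0]},{"dp":[0,0,0],"angular":[0,0,0]},{"dp":[0,0,0],"angular":[0,0,0]}]'
python3 - <<'E'
from station import vision
import cv2,numpy as np
from h import cloud
f=np.array([.9205,-.3907]);n=np.array([.3907,.9205]);o=np.array([.5933,-.0817])
for nm in("top","scene"):
    s=vision.snapshot(nm);W=cloud(s);J=(W[...,:2]-o)*1000;X=J@f;Y=J@n;Z=W[...,2]*1000
    for a in range(-100,120,10):
        m=(X>=a)&(X<a+10)&(abs(Y)<24)&(Z<100)
        if m.sum(): print(a,m.sum(),np.median(Z[m]).round(1),end=" | ")
    q=(Z>50)&(Z<62)&(X<40)&(X>-60)&(abs(Y)<24);print("\nrear",np.percentile(X[q],[1,5]))
    if nm=="scene":cv2.imwrite("pics/s5.png",cv2.resize(s["image"][240:400,200:370],None,fx=3.5,fy=3.5))
E
```

```text
t: 9.65
tcp_pos: [0.4858, -0.029, 0.1947]
tool_rot: [0.199, 0.98, -0.0, 0.001]
force: [0.1, -0.0, -0.0]
finger_gap: 0.003
gripper_force: 0.0
0 31 56.2 | 10 97 55.7 | 20 95 55.5 | 30 142 57.3 | 40 117 80.4 | 50 72 80.7 | 60 63 62.3 | 70 89 60.6 | 80 90 58.6 | 90 104 57.6 | 100 73 56.7 | 110 101 55.1 | 
rear [6.33556533 8.32386926]
-100 107 42.6 | -90 115 43.0 | -80 116 43.1 | -70 114 42.8 | -60 115 42.6 | -50 124 42.8 | -40 117 42.5 | -30 121 42.4 | -20 128 42.8 | -10 79 43.0 | 0 83 56.5 | 10 134 56.5 | 20 100 57.1 | 30 18 80.8 | 40 130 81.5 | 50 262 78.2 | 60 149 63.9 | 70 152 61.1 | 80 152 59.3 | 90 129 57.4 | 100 189 56.7 | 110 136 56.5 | 
rear [1.87499343 4.58871021]
```

View pics/s5.png

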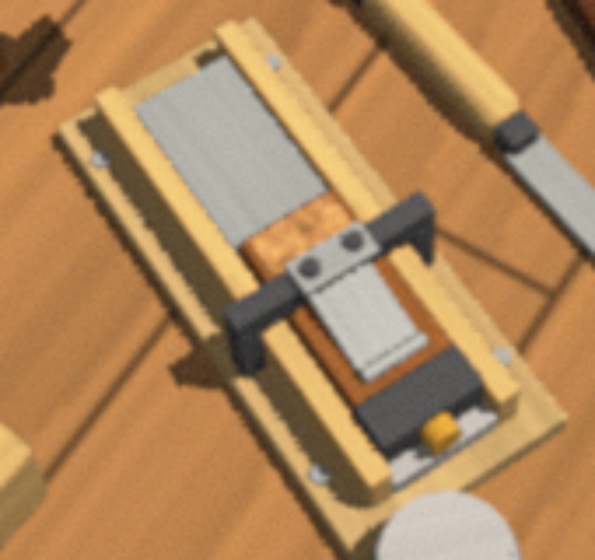

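The plate is up at z≈42.6 along its whole length behind the blank. The blank is level (pad at 56), against the stop, and the hand is clear.

```bash
python3 -c "
from station import order
print(order.sign_off())"
```

```text
the job is handed in; nothing more can be done
None
```

The oak blank is fully home against the end stop under the leaf spring, the sprung plate has popped up behind it, the hand is clear, and the job is handed in (about 10 s of the 43 s used).

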